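# Spice station: cup on the scale, then hold the carousel

## Robot

A 6-joint arm with a two-finger parallel gripper is mounted at the origin on the work surface. World frame = base frame: x ahead of the robot, y to its left, z up, the work surface at z = 0. Lengths are in m, angles in rad, forces in N, time in s.
With the tool pointing down it reaches from about 0.375 to 0.9 m from the base axis. Payload 3.1 kg.
Tool frame: the origin (TCP) lies at the centre of the arm's flange, where the gripper is bolted on; the fingertips stand 173 mm ahead of it and the grasp point (between the pads) lies 155 mm ahead of it (tip_extent is the distance from the TCP to the fingertips, in m); z points along the fingers, y is the direction in which the jaws open and shut (so a half turn about z gives the same grasp; the last joint's range is limited). The gripper opens to 85 mm and grips with 20 to 120 N. Pads are 22 mm wide; open, the fingers measure 114 mm over their backs; the gripper's body (76 mm by 85 mm) begins 54 mm behind the grasp point. The pads swing forward as they close: fully open they stand 13 mm farther back than shut.
Start: joints at [0.992, 0.527, 1.433, -0, 1.181, -0.178], TCP at [0.244, 0.575, 0.405] pointing down, gripper open.
Joint ranges: [-3.08, 3.08], [-0.75, 2.2], [0.22, 2.44], [-1.43, 4.57], [0, 2.65], [-2.85, 2.85]. Speed limits (rad/s): [2.79, 2.79, 3.14, 3.14, 3.14, 3.14].

## Interface

Orientations are given as a unit quaternion [x, y, z, w].
In Python, from station import sense, snapshot, sign_off, tip_extent gives the robot as it stands. The module is installed in compiled form; this text tells all that it offers.
- The arm moves only by the tool servo_tool, never from a script. Its argument "rows" is a list of rows, each a list of 3 entries, a list of its own where there are three numbers: the shift along the tool's x, y, z in mm, then the turn about the tool's z in degrees, then the opening, from -1 (shut) to 1 (fully open), so that 0 is half open. A call has 1 to 8 rows; each row is the pose to reach, as a shift and turn from the pose measured when the call began, along the tool's axes at that moment; what a row does not reach only later rows make up. A row lasts 1/10 s, in which the tool goes at most 50 mm and 8.59 degrees, less where a joint would pass 70% of its speed; a pose out of reach is approached as far as the arm can. A call with a gripper value outside its range is refused whole. The fingers move at their own pace and stop on an object; "force" is the grip in N (left out, the last holds). Time passes only in rows, so rows that repeat a pose let the fingers close. It gives the time, the measured TCP pose, the force and the opening at its end, in the units of the state.
- sense(): the state, without advancing time (a new reading comes with each control period).
- snapshot(name): name is "scene" or "top" or "wrist"; returns a dict with "image" (480x640x3 uint8, blue, green, red), "z_map" (480x640 float32, m along the optical axis (not along the pixel's ray), 0 where there is no reading), "vertical_fov" (degrees; the focal length in pixels is half the picture's height over the tangent of half this angle, whatever the lens; pixels are square), "cx", "cy" (the principal point, pixels), "cam_to_world" (4x4, takes a point from camera to world coordinates). Camera axes: x right, y down, z forward; pixel columns grow to the right and rows downward; lengths in m; the calibration is good to about 2 mm. A picture is of the moment at which its call begins.
- sign_off(): hands the job in, once; it reports no verdict.
The state is a dict: "t": time; "q": joint angles; "qd": joint speeds; "tau": joint torques, N m; "tcp_pos": TCP position; "tool_rot": TCP orientation; "force": force on the tool from outside, world axes, zero at the start; "ft_torque": the same for the moment, N m; "finger_gap": opening from 0.0 (shut) to 1.0 (fully open).
Only numpy, scipy, OpenCV 4.12 (cv2) and the standard library are available. Lean on these libraries where they do the work, as an engineer would, in place of code of your own. Each camera call takes 0.05 s, during which the arm holds its last target. There are 200 camera calls.

## Task

Get the seasoning station ready for the cook: first set the small steel portion cup down gently, upright and centred, on the pan of the scale. Then turn the spice carousel until the one jar with a ball knob on its lid stands at the front, directly over the line of the stand's pointer tongue, leaving every jar standing in its holder, and finish while still gripping the carousel's centre handle so that it is held still (do not let go). Leave the oil bottle, the bowl and the spatula alone.

Things in the scene. Friction and masses are not known exactly. Their poses are not given: they have to be found in the camera images.
- cup_mid (a point): centre of the portion cup (half-way up, 30 mm above its underside): a small open stainless steel cup, 58 mm across the rim and somewhat narrower at the foot, 60 mm tall, wall 3 mm, 0.12 to 0.2 kg, standing loose on the bench; its z axis points up out of the mouth
- cup: the same portion cup; origin at the centre of its underside
- pan_top (a point): centre of the upper face of the scale's pan: a round flat steel plate 124 mm across, without rim, its top 81 mm above the bench when empty, over a white scale housing 170 x 160 mm and 50 mm tall
- pan (a joint): travel of the scale's pan in m: 0 empty and up, growing downwards to a stop at 0.020. Spring of 400 N/m: the cup alone sinks it about 3 to 5 mm; pushed or dropped beyond 16 mm counts as rough
- grip: the carousel's centre handle: upright wooden bar 64 mm long (its x), 18 mm thick (its y), 38 mm tall, fixed on the carousel's centre post and turning with it about the vertical through its centre; origin at the bar's centre, 155 mm above the bench, so the bar stands above all lids (highest: the ball knob, 144 mm above the bench)
- tray_mid (a point): centre of the carousel's upper face, on its axis, 36 mm above the bench: a black round tray 236 mm across with five round steel holders, 18 mm deep, evenly spaced on a circle of 80 mm radius. It turns either way without end, with light friction (about 0.06 N m), and stays where it is left
- front (a point): the front place, fixed to the stand: the point 80 mm in front of the carousel's axis, on the circle of the jar centres, in line with the pointer tongue (black, flat, 24 mm wide, on the bench, sticking out from under the tray to 172 mm from the axis, roughly towards the robot). Its x axis points to the carousel's axis; 50 mm above the bench
- knobjar_mid (a point): the wanted jar, the only one with a ball knob (22 mm) on its lid: a steel jar 47 mm across with a white lid 49 mm across, 83 mm tall to the lid's top and 108 mm with the knob. It stands loose in one of the carousel's holders with 2.5 mm of play all round; this point is on its axis, 41.5 mm above its underside, 77.5 mm above the bench
- flatjar1_mid (a point): one of the four other jars (number 1): like the wanted jar but with a plain flat lid, 83 mm tall; point on its axis, 41.5 mm above its underside; which jar stands in which holder varies
- flatjar2_mid (a point): one of the four other jars (number 2): like the wanted jar but with a plain flat lid, 83 mm tall; point on its axis, 41.5 mm above its underside; which jar stands in which holder varies
- flatjar3_mid (a point): one of the four other jars (number 3): like the wanted jar but with a plain flat lid, 83 mm tall; point on its axis, 41.5 mm above its underside; which jar stands in which holder varies
- flatjar4_mid (a point): one of the four other jars (number 4): like the wanted jar but with a plain flat lid, 83 mm tall; point on its axis, 41.5 mm above its underside; which jar stands in which holder varies
- oil: bystander: clear plastic oil bottle, 60 mm across, 190 mm tall, beyond the carousel; origin under its centre
- bowl: bystander: white bowl, 120 mm across, 50 mm tall, to the left of the carousel; origin under its centre
- spatula: bystander: spatula 200 mm long lying along its x on the bench, between the scale and the carousel; origin under its middle

How it is judged:
By the outcome, as a careful person would: the job done as asked, in the order asked, and still so for the second after the job is handed in, while the arm keeps its last pose, push and grip.
It also fails if it takes over 58 s, if anything falls off the work surface, if the arm or the gripper's body presses on something with over 40 N, if the wrist force passes 120 N, or if a joint passes its speed limit or range.

## Working session

There is one attempt and no reset: what is moved stays moved. The work goes in short steps, Python scripts to look and compute and a tool call to move; the robot and the scene stay as the last step left them, time stands still between calls to the robot, and variables do not carry over. Pictures are saved under pics/ and viewed, about 8 in all and at most 12, crops included, and the job is handed in when it is done.

Besides the shell and the picture viewer there is one more tool, called by a JSON object that holds its "method" and its "body", one argument or row to a line. servo_tool: Moves the arm, as the interface text tells. Its arguments: {"type":"object","properties":{"rows":{"type":"array"},"force":{"type":"number"}},"required":["rows"]}

```bash
mkdir -p pics; cat > h.py <<'E'
import numpy as np, cv2
from station import sense, snapshot, sign_off, tip_extent
from scipy.spatial.transform import Rotation as R
def pts(s):
    z=s["z_map"]; f=240/np.tan(np.radians(s["vertical_fov"])/2)
    v,u=np.mgrid[:480,:640]
    c=np.stack([(u-s["cx"])/f*z,(v-s["cy"])/f*z,z],-1)
    T=np.array(s["cam_to_world"]); p=c@T[:3,:3].T+T[:3,3]; p[z==0]=np.nan
    return p
E
python3 - <<'E'
from h import *
st=sense(); print({k:np.round(v,3) for k,v in st.items()})
for n in("scene","top"):
    s=snapshot(n); cv2.imwrite(f"pics/{n}0.png",s["image"]); np.save(f"{n}0.npy",pts(s)); print(n,np.round(s["cam_to_world"],3).tolist(),s["vertical_fov"])
E
```

```text
{'t': np.float64(0.0), 'q': array([ 0.991,  0.528,  1.434,  0.   ,  1.181, -0.178]), 'qd': array([-0.   ,  0.002, -0.001, -0.   , -0.   ,  0.001]), 'tau': array([ 0.0000e+00, -4.4236e+01, -1.7803e+01, -0.0000e+00,  8.0000e-03,
        0.0000e+00]), 'tcp_pos': array([0.244, 0.575, 0.404]), 'tool_rot': array([ 0.199,  0.98 , -0.001, -0.   ]), 'force': array([-0.189,  0.175, -0.337]), 'ft_torque': array([ 0.015, -0.018, -0.032]), 'finger_gap': np.float64(0.999)}
scene [[-0.273, 0.614, -0.74, 1.598], [0.962, 0.188, -0.199, 0.352], [0.017, -0.766, -0.642, 1.001], [0.0, 0.0, 0.0, 1.0]] 45.71011168976632
top [[-0.027, -0.982, 0.185, 0.414], [-0.999, 0.032, 0.027, 0.067], [-0.032, -0.185, -0.982, 0.934], [0.0, 0.0, 0.0, 1.0]] 56.684278721384196
```

View pics/top0.png

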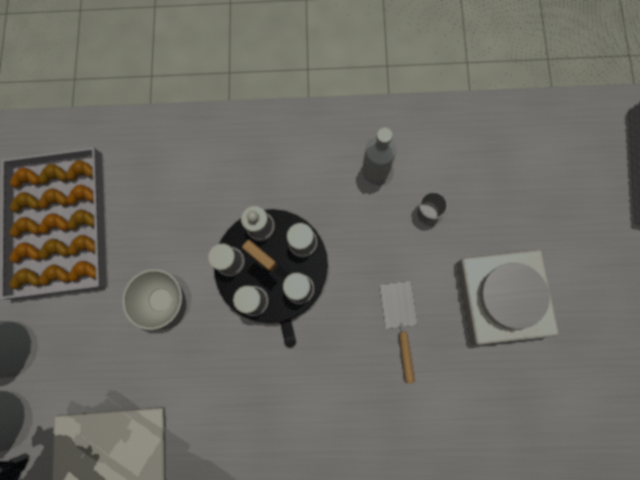

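View pics/scene0.png

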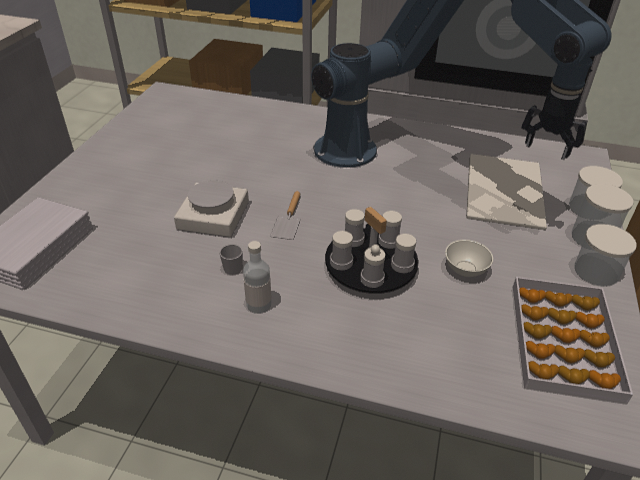

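Top view: knob jar at (256,218) on the far side of the tray, handle (258,255), tongue (289,335), cup (432,207), pan (516,296), oil (380,155), spatula (405,335). The scene view agrees with this.

```bash
python3 - <<'E'
from h import *
p=np.load("top0.npy"); im=cv2.imread("pics/top0.png").astype(int)
v,u=np.mgrid[:480,:640]
def box(u0,v0,u1,v1,z0,z1):
    m=(u>=u0)&(u<=u1)&(v>=v0)&(v<=v1)&(p[...,2]>z0)&(p[...,2]<z1); return p[m],m
def circ(q,n):
    (c,r)=cv2.minEnclosingCircle(q[:,:2].astype(np.float32)); print(n,len(q),"c",np.round(c,4),"r",round(r,4),"z",np.round(np.median(q[:,2]),4),np.round(q[:,2].max(),3))
q,_=box(405,180,460,235,.05,.075);circ(q,"cup rim")
q,_=box(405,180,460,235,.01,.075);circ(q,"cup all")
q,_=box(465,245,565,345,.07,.095);circ(q,"pan")
q,_=box(465,245,565,345,.04,.06);print("housing",cv2.minAreaRect(q[:,:2].astype(np.float32)))
q,_=box(205,200,335,330,.16,.19);r=cv2.minAreaRect(q[:,:2].astype(np.float32));print("handle",r,np.median(q[:,2]),len(q))
q,_=box(200,195,340,335,.026,.046);circ(q,"tray")
for n,(a,b) in dict(knob=(256,220),a=(301,238),b=(298,287),c=(248,298),d=(225,258)).items():
    q,_=box(a-22,b-22,a+22,b+22,.112,.125);circ(q,n)
q,_=box(240,200,275,235,.128,.15);circ(q,"ball")
q,m=box(275,325,300,350,-.01,.02);g=im[m].sum(1);t=q[g<90];print("tongue",len(t),t[:,:2].mean(0),cv2.minAreaRect(t[:,:2].astype(np.float32)),t[:,0].min(), t[t[:,0].argmin()])
q,_=box(355,125,400,190,.03,.25);circ(q,"oil")
E
```

```text
cup rim 196 c [ 0.6404 -0.1352] r 0.0291 z 0.0586 0.063
cup all 498 c [ 0.6404 -0.1352] r 0.0291 z 0.0445 0.063
pan 3462 c [ 0.4544 -0.2718] r 0.0625 z 0.0806 0.087
housing ((0.45416533946990967, -0.2712506651878357), (0.17031945288181305, 0.16083145141601562), 4.927343845367432)
handle ((0.5325486660003662, 0.19888624548912048), (0.06387282907962799, 0.01774745248258114), 49.001220703125) 0.17329143844188838 378
tray 6251 c [0.5324 0.1986] r 0.1179 z 0.0356 0.046
knob 400 c [0.6104 0.2166] r 0.0245 z 0.1184 0.122
a 522 c [0.5738 0.1302] r 0.0246 z 0.1186 0.123
b 545 c [0.4801 0.1385] r 0.0245 z 0.1185 0.123
c 558 c [0.4597 0.2302] r 0.025 z 0.1184 0.123
d 533 c [0.5393 0.2782] r 0.0246 z 0.1186 0.123
ball 112 c [0.61   0.2167] r 0.0109 z 0.1398 0.145
tongue 100 [0.39348892 0.16862171] ((0.39132454991340637, 0.16707685589790344), (0.04352930933237076, 0.015659458935260773), 13.22754955291748) 0.3702867094620101 [0.37028671 0.16146132 0.00599764]
oil 1248 c [ 0.7363 -0.0282] r 0.0304 z 0.1256 0.193
```

```bash
cat >> h.py <<'E'
def goal(x,y,z,yaw=None):
    "shift (mm, tool axes) and turn (deg) to TCP x,y,z with tool-y yaw"
    s=sense(); r=R.from_quat(s["tool_rot"]); Y=r.as_matrix()[:,1]; a=np.degrees(np.arctan2(Y[1],Y[0]))
    d=r.inv().apply(np.array([x,y,z])-s["tcp_pos"])*1e3
    print("t",round(float(s["t"]),2),"tcp",np.round(s["tcp_pos"],4),"yaw",round(a,1),"gap",round(float(s["finger_gap"]),3),"F",np.round(s["force"],1),"tilt",np.round(r.as_matrix()[:,2],4))
    print("shift",np.round(d,1),"turn",None if yaw is None else round(-(yaw-a),1))
E
python3 -c "
from h import *
goal(.640,-.135,.38,-41)"
```

```text
t 0.1 tcp [0.2436 0.5752 0.4038] yaw 67.0 gap 0.999 F [ 0.1  0.1 -0.2] tilt [-0.0011 -0.0016 -1.    ]
shift [-642.1 -499.3   24.6] turn 108.0
```

{"method": "servo_tool", "body": {
  "rows": [
    [[-25,-20,1],5,1],
    [[-60,-46,2],13,1],
    [[-95,-74,4],21,1],
    [[-130,-101,5],29,1],
    [[-165,-128,6],37,1],
    [[-200,-155,8],45,1],
    [[-235,-182,9],53,1],
    [[-270,-210,10],60,1]
  ]
}}

```text
t: 0.9
tcp_pos: [0.4108, 0.2749, 0.3939]
tool_rot: [0.664, 0.747, -0.001, 0.0]
force: [0.8, 0.1, -0.1]
finger_gap: 0.995
```

```bash
python3 -c "
from h import *
goal(.640,-.135,.38,-41)"
```

```text
t 0.9 tcp [0.4108 0.2749 0.3939] yaw 6.7 gap 0.995 F [ 0.8  0.1 -0.1] tilt [-0.0014 -0.0017 -1.    ]
shift [-434.   179.5   14.3] turn 47.7
```

{"method": "servo_tool", "body": {
  "rows": [
    [[-40,16,1],6,1],
    [[-84,35,3],14,1],
    [[-128,53,5],22,1],
    [[-172,71,7],30,1],
    [[-216,89,8],38,1],
    [[-260,107,9],46,1],
    [[-304,125,10],48,1],
    [[-348,144,12],48,1]
  ]
}}

```text
t: 1.7
tcp_pos: [0.5951, -0.0557, 0.3819]
tool_rot: [0.911, 0.412, -0.001, 0.0]
force: [0.8, 1.4, -0.1]
finger_gap: 1.001
```

```bash
python3 -c "
from h import *
goal(.640,-.135,.35,-41)"
```

```text
t 1.7 tcp [ 0.5951 -0.0557  0.3819] yaw -41.3 gap 1.001 F [ 0.8  1.4 -0.1] tilt [-0.0021 -0.0014 -1.    ]
shift [-29.8  86.1  31.9] turn -0.3
```

{"method": "servo_tool", "body": {
  "rows": [
    [[-12,36,12],0,1],
    [[-24,70,25],0,1],
    [[-30,86,32],0,1],
    [[-30,86,32],0,1]
  ]
}}

```text
t: 2.1
tcp_pos: [0.64, -0.1369, 0.348]
tool_rot: [0.912, 0.411, -0.002, -0.001]
force: [-1.1, 0.2, 0.5]
finger_gap: 0.999
```

```bash
python3 - <<'E'
from h import *
s=snapshot("wrist"); p=pts(s); cv2.imwrite("pics/w1.png",s["image"])
m=(p[...,2]>.053)&(p[...,2]<.067)&(np.hypot(p[...,0]-.64,p[...,1]+.135)<.045)
q=p[m]; print(len(q),cv2.minEnclosingCircle(q[:,:2].astype(np.float32)),np.median(q[:,2]))
goal(.640,-.135,.190,-41)
E
```

```text
1505 ((0.6403675079345703, -0.13478493690490723), 0.029015710577368736) 0.05931395624428348
t 2.15 tcp [ 0.6394 -0.1352  0.3488] yaw -41.4 gap 0.996 F [1.1 1.  1. ] tilt [-4.8e-03  3.0e-04 -1.0e+00]
shift [  1.    0.9 158.7] turn -0.4
```

View pics/w1.png

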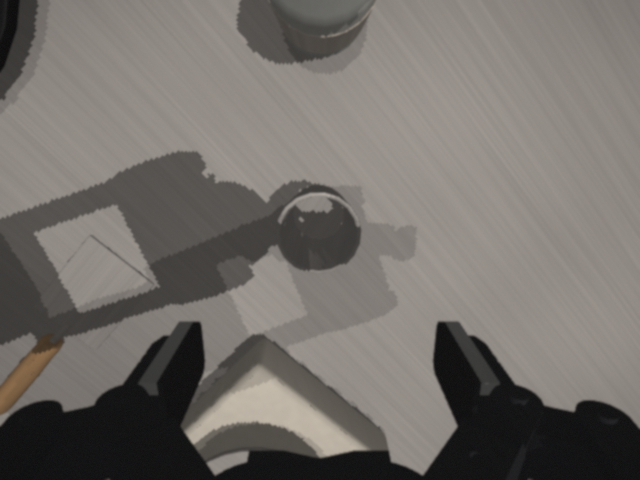

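The wrist view shows the cup upright at (320,228), midway between the fingers. Its measured centre agrees with the top camera within 1 mm, so I'm descending.

{"method": "servo_tool", "body": {
  "rows": [
    [[1,1,30],0,1],
    [[1,1,65],0,1],
    [[1,1,95],0,1],
    [[1,1,120],0,1],
    [[1,1,140],0,1],
    [[1,1,152],0,1],
    [[1,1,157],0,1],
    [[1,1,157],0,1]
  ]
}}

```text
t: 2.95
tcp_pos: [0.64, -0.1341, 0.192]
tool_rot: [0.911, 0.412, -0.002, -0.001]
force: [-0.1, 0.2, 0.6]
finger_gap: 0.999
```

```bash
python3 - <<'E'
from h import *
goal(.6404,-.135,.190,-41)
E
```

```text
t 2.95 tcp [ 0.64   -0.1341  0.192 ] yaw -41.3 gap 0.999 F [-0.1  0.2  0.6] tilt [-5.2e-03  6.0e-04 -1.0e+00]
shift [-0.4  0.9  2. ] turn -0.3
```

{"method": "servo_tool", "body": {
  "rows": [
    [[0,1,1],0,0.5],
    [[0,1,1],0,0.2],
    [[0,1,1],0,0],
    [[0,1,1],0,-0.3],
    [[0,1,1],0,-1],
    [[0,1,1],0,-1],
    [[0,1,1],0,-1],
    [[0,1,1],0,-1]
  ],
  "force": 35
}}

```text
t: 3.75
tcp_pos: [0.6412, -0.1348, 0.1927]
tool_rot: [0.911, 0.412, -0.001, -0.001]
force: [-0.3, 1.0, 5.7]
finger_gap: 0.667
```

{"method": "servo_tool", "body": {
  "rows": [
    [[0,0,-5],0,-1],
    [[0,0,-15],0,-1],
    [[0,0,-35],0,-1],
    [[0,0,-60],0,-1],
    [[0,0,-85],0,-1],
    [[0,0,-105],0,-1],
    [[0,0,-115],0,-1],
    [[0,0,-115],0,-1]
  ]
}}

```text
t: 4.55
tcp_pos: [0.6419, -0.135, 0.3096]
tool_rot: [0.911, 0.412, -0.0, 0.001]
force: [0.4, -1.0, -0.9]
finger_gap: 0.661
```

```bash
python3 - <<'E'
from h import *
s=snapshot("top"); p=pts(s); cv2.imwrite("pics/t2.png",s["image"])
s=snapshot("scene"); p2=pts(s); cv2.imwrite("pics/s2.png",cv2.resize(s["image"][150:350,150:350],None,fx=3,fy=3))
goal(.4543,-.2715,.31,-41)
E
```

```text
t 4.65 tcp [ 0.6411 -0.1347  0.3071] yaw -41.3 gap 0.663 F [-0.4 -0.1 -1.2] tilt [-4.1e-03  5.0e-04 -1.0e+00]
shift [-226.1  -49.9   -2.2] turn -0.3
```

View pics/s2.png

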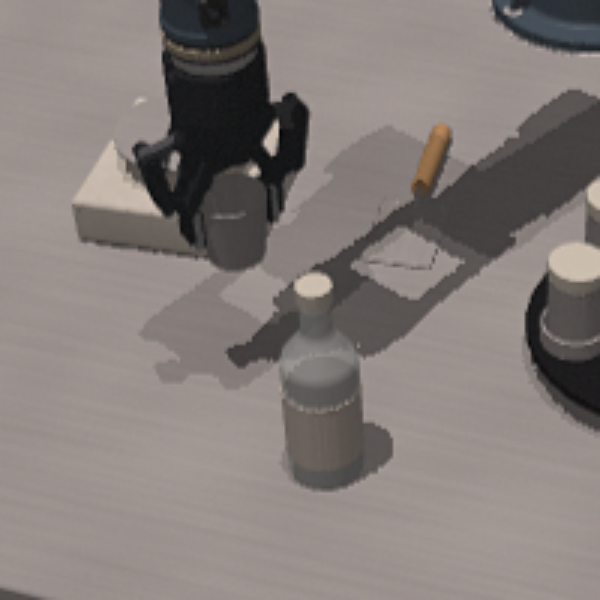

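The cup is held upright between the fingers (crop 235,220), and a gap of 0.66 (about 56 mm) fits the cup. Next I carry it over the pan.

{"method": "servo_tool", "body": {
  "rows": [
    [[-10,-2,-2],0,-1],
    [[-35,-8,-4],0,-1],
    [[-70,-15,-4],0,-1],
    [[-108,-24,-4],0,-1],
    [[-146,-32,-4],0,-1],
    [[-184,-41,-4],0,-1],
    [[-212,-47,-4],0,-1],
    [[-226,-50,-4],0,-1]
  ]
}}

```text
t: 5.45
tcp_pos: [0.4518, -0.2724, 0.311]
tool_rot: [0.912, 0.411, -0.003, -0.002]
force: [-0.3, 1.0, -1.3]
finger_gap: 0.657
```

{"method": "servo_tool", "body": {
  "rows": [
    [[0,0,0],0,-1],
    [[0,0,0],0,-1]
  ]
}}

```text
t: 5.65
tcp_pos: [0.4518, -0.2724, 0.3106]
tool_rot: [0.912, 0.41, -0.003, -0.003]
force: [-0.3, -0.4, -0.5]
finger_gap: 0.669
```

```bash
python3 - <<'E'
from h import *
s=snapshot("scene"); p=pts(s); st=sense(); cv2.imwrite("pics/s3.png",cv2.resize(s["image"][130:270,130:330],None,fx=4,fy=4))
x,y=st["tcp_pos"][:2]
m=(np.hypot(p[...,0]-x,p[...,1]-y)<.045)&(p[...,2]>.085)&(p[...,2]<.2)
q=p[m]
for a in np.arange(.085,.2,.006):
    k=q[(q[:,2]>=a)&(q[:,2]<a+.006)]
    if len(k): print(round(a,3),len(k),np.round(k[:,:2].min(0),3),np.round(k[:,:2].max(0),3))
goal(.4543,-.2715,.28,-41)
E
```

```text
0.085 3 [ 0.428 -0.293] [ 0.466 -0.251]
0.115 17 [ 0.449 -0.287] [ 0.475 -0.251]
0.121 29 [ 0.451 -0.293] [ 0.478 -0.25 ]
0.127 29 [ 0.447 -0.292] [ 0.478 -0.248]
0.133 32 [ 0.451 -0.29 ] [ 0.48  -0.249]
0.139 35 [ 0.426 -0.29 ] [ 0.481 -0.246]
0.145 58 [ 0.425 -0.304] [ 0.486 -0.243]
0.151 94 [ 0.424 -0.307] [ 0.489 -0.241]
0.157 79 [ 0.424 -0.3  ] [ 0.488 -0.239]
0.163 93 [ 0.422 -0.304] [ 0.488 -0.244]
0.169 99 [ 0.421 -0.308] [ 0.488 -0.241]
0.175 73 [ 0.423 -0.3  ] [ 0.487 -0.24 ]
0.181 23 [ 0.425 -0.298] [ 0.492 -0.239]
0.187 37 [ 0.421 -0.306] [ 0.493 -0.237]
0.193 35 [ 0.415 -0.309] [ 0.493 -0.239]
0.199 4 [ 0.433 -0.304] [ 0.486 -0.242]
t 5.7 tcp [ 0.4523 -0.2721  0.3107] yaw -41.5 gap 0.665 F [ 0.4  0.5 -1.2] tilt [-0.0066  0.0029 -1.    ]
shift [ 1.8  1.3 30.7] turn -0.5
```

View pics/s3.png

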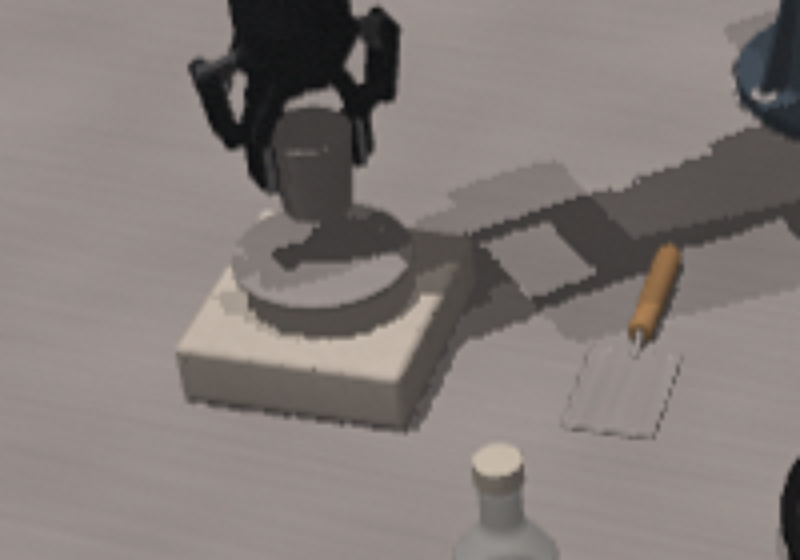

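The cup hangs upright over the pan, with its underside at about 0.117, which is consistent with the grasp height. Now I lower it slowly.

{"method": "servo_tool", "body": {
  "rows": [
    [[1,1,5],0,-1],
    [[3,2,14],0,-1],
    [[3,2,23],0,-1],
    [[3,2,29],0,-1],
    [[3,2,32],0,-1],
    [[3,2,34],0,-1],
    [[3,2,36],0,-1],
    [[3,2,37],0,-1]
  ]
}}

```text
t: 6.5
tcp_pos: [0.4555, -0.2712, 0.2737]
tool_rot: [0.912, 0.411, -0.002, -0.003]
force: [0.1, -0.3, -1.1]
finger_gap: 0.662
```

{"method": "servo_tool", "body": {
  "rows": [
    [[0,0,1],0,-1],
    [[0,0,2],0,-1],
    [[0,0,2],0,-1]
  ]
}}

```text
t: 6.8
tcp_pos: [0.4555, -0.2712, 0.2718]
tool_rot: [0.912, 0.411, -0.002, -0.002]
force: [-0.0, 0.1, -0.5]
finger_gap: 0.665
```

```bash
python3 - <<'E'
from h import *
goal(.4543,-.2715,.271,-41)
s=snapshot("top"); p=pts(s)
m=(np.hypot(p[...,0]-.4543,p[...,1]+.2715)<.06)&(p[...,2]>.06)&(p[...,2]<.09); print("pan z",m.sum(),np.median(p[m][:,2]))
E
```

```text
t 6.8 tcp [ 0.4555 -0.2712  0.2718] yaw -41.5 gap 0.665 F [-0.   0.1 -0.5] tilt [-0.0063  0.0025 -1.    ]
shift [-1.  -0.7  0.8] turn -0.5
pan z 1394 0.07881217093242027
```

{"method": "servo_tool", "body": {
  "rows": [
    [[0,0,1],0,-1],
    [[0,0,2],0,-1],
    [[0,0,2],0,0.35],
    [[0,0,2],0,0.4],
    [[0,0,2],0,0.6],
    [[0,0,2],0,0.8],
    [[0,0,2],0,1],
    [[0,0,2],0,1]
  ],
  "force": 20
}}

```text
t: 7.65
tcp_pos: [0.4556, -0.2713, 0.2699]
tool_rot: [0.912, 0.411, -0.002, -0.002]
force: [0.6, -0.2, -0.9]
finger_gap: 0.999
```

{"method": "servo_tool", "body": {
  "rows": [
    [[0,0,1],0,1],
    [[0,0,-5],0,1],
    [[0,0,-15],0,1],
    [[0,0,-35],0,1],
    [[0,0,-60],0,1],
    [[0,0,-85],0,1],
    [[0,0,-105],0,1],
    [[0,0,-115],0,1]
  ]
}}

```text
t: 8.45
tcp_pos: [0.4565, -0.2717, 0.3877]
tool_rot: [0.912, 0.411, -0.001, -0.0]
force: [0.5, -0.3, 0.2]
finger_gap: 1.001
```

```bash
python3 - <<'E'
from h import *
s=snapshot("wrist"); p=pts(s); cv2.imwrite("pics/w4.png",s["image"])
d=np.hypot(p[...,0]-.4543,p[...,1]+.2715)
q=p[(p[...,2]>.128)&(p[...,2]<.145)&(d<.06)]; print("rim",len(q),cv2.minEnclosingCircle(q[:,:2].astype(np.float32)),np.median(q[:,2]))
q=p[(p[...,2]>.065)&(p[...,2]<.09)&(d<.1)]; print("pan",len(q),cv2.minEnclosingCircle(q[:,:2].astype(np.float32)),np.median(q[:,2]))
goal(.5325,.1988,.40,-41)
E
```

```text
rim 2405 ((0.4543192684650421, -0.27089107036590576), 0.028979502618312836) 0.13730258482838253
pan 16547 ((0.45438843965530396, -0.27166974544525146), 0.062199968844652176) 0.07817758656032886
t 8.5 tcp [ 0.4567 -0.2718  0.3882] yaw -41.5 gap 0.998 F [ 0.4 -0.4  0.4] tilt [-0.0017 -0.0017 -1.    ]
shift [ 402.7 -255.   -12.7] turn -0.5
```

View pics/w4.png

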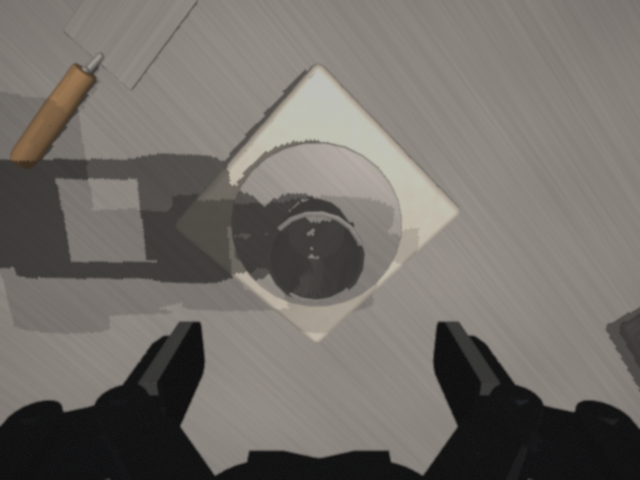

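The cup stands at (318,255) in the image, upright and within 1 mm of the pan's centre, with the pan about 3 mm down. Moving to the carousel.

{"method": "servo_tool", "body": {
  "rows": [
    [[20,-13,-12],0,1],
    [[55,-35,-13],0,1],
    [[93,-59,-13],0,1],
    [[131,-83,-13],0,1],
    [[169,-107,-13],0,1],
    [[207,-131,-13],0,1],
    [[245,-155,-13],0,1],
    [[283,-179,-13],0,1]
  ]
}}

```text
t: 9.3
tcp_pos: [0.5099, 0.0606, 0.4]
tool_rot: [0.912, 0.411, -0.002, 0.0]
force: [0.8, -0.4, -0.4]
finger_gap: 1.001
```

{"method": "servo_tool", "body": {
  "rows": [
    [[30,-19,0],0,1],
    [[60,-38,0],0,1],
    [[90,-57,0],0,0.6],
    [[108,-68,0],0,0.2],
    [[115,-73,0],0,0.2],
    [[115,-73,0],0,0.2]
  ]
}}

```text
t: 9.9
tcp_pos: [0.5311, 0.1958, 0.3991]
tool_rot: [0.911, 0.412, -0.002, 0.0]
force: [0.2, 0.7, 0.2]
finger_gap: 0.598
```

```bash
python3 - <<'E'
from h import *
s=snapshot("wrist"); p=pts(s); cv2.imwrite("pics/w5.png",s["image"]); np.save("w5.npy",p)
q=p[(p[...,2]>.165)&(p[...,2]<.182)&(np.hypot(p[...,0]-.5325,p[...,1]-.1988)<.05)]; print("bar",len(q),cv2.minAreaRect(q[:,:2].astype(np.float32)),np.median(q[:,2]))
goal(.5325,.1988,.32,-41)
E
```

```text
bar 3946 ((0.5329939723014832, 0.19988280534744263), (0.06413181126117706, 0.017891114577651024), 49.19696807861328) 0.17357553082899685
t 9.95 tcp [0.5311 0.1949 0.3992] yaw -41.5 gap 0.603 F [-0.2  0.4  0.2] tilt [-0.0044 -0.0024 -1.    ]
shift [ 4.2 -1.4 79.1] turn -0.5
```

View pics/w5.png

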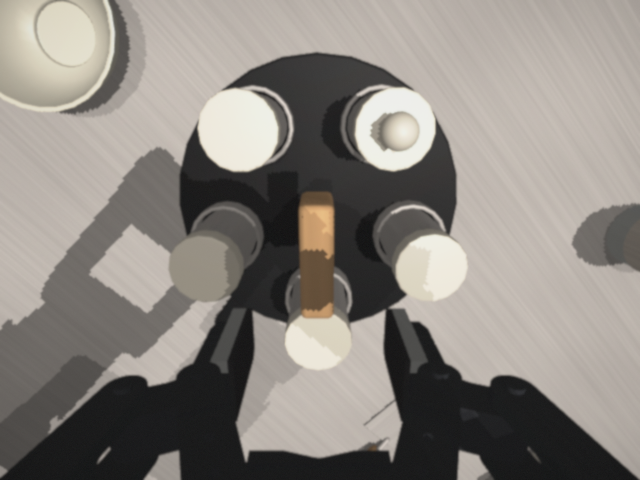

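The bar spans (317,195) to (317,318), the knob jar is at (398,128), and all five jars stand in their holders. The bar lies squarely between the fingers, so I descend and grip it.

{"method": "servo_tool", "body": {
  "rows": [
    [[5,-1,15],-0.7,0.2],
    [[5,-1,35],-0.7,0.2],
    [[5,-1,55],-0.7,0.2],
    [[5,-1,70],-0.7,0.2],
    [[5,-1,80],-0.7,0.2],
    [[5,-1,85],-0.7,0.2],
    [[5,-1,86],-0.7,0.2],
    [[5,-1,86],-0.7,0.2]
  ]
}}

```text
t: 10.75
tcp_pos: [0.5335, 0.1989, 0.3133]
tool_rot: [0.909, 0.416, -0.002, 0.0]
force: [-0.4, -0.3, -0.9]
finger_gap: 0.599
```

{"method": "servo_tool", "body": {
  "rows": [
    [[0,0,0],0,0],
    [[0,0,0],0,-0.4],
    [[0,0,0],0,-1],
    [[0,0,0],0,-1],
    [[0,0,0],0,-1],
    [[0,0,0],0,-1]
  ],
  "force": 60
}}

```text
t: 11.35
tcp_pos: [0.533, 0.1996, 0.3142]
tool_rot: [0.909, 0.416, -0.002, -0.001]
force: [-3.5, 3.1, 5.1]
finger_gap: 0.205
```

```bash
python3 - <<'E'
from h import *
goal(.533,.1993,.313,139)
p=np.load("w5.npy"); t0=np.load("top0.npy"); im=cv2.imread("pics/top0.png").astype(int).sum(2); iw=cv2.imread("pics/w5.png").astype(int).sum(2)
c=np.array([.5327,.1990])
for n,P,I in(("top",t0,im),("wrist",p,iw)):
    d=P[...,:2]-c; r=np.hypot(d[...,0],d[...,1]); a=np.degrees(np.arctan2(d[...,1],d[...,0]))%360
    for lo,hi in((.125,.14),(.14,.155)):
        m=(r>lo)&(r<hi)&(P[...,2]<.02)&(a>170)&(a<215)&(I<180); 
        if m.sum(): print(n,lo,m.sum(),a[m].min(),a[m].max(),np.median(a[m]), np.median(P[m][:,2]))
s0=(slice(320,350),slice(270,305)); print(im[325:350:3,270:306:2])
E
```

```text
t 11.35 tcp [0.533  0.1996 0.3142] yaw -40.8 gap 0.205 F [-3.5  3.1  5.1] tilt [-4.3e-03 -9.0e-04 -1.0e+00]
shift [-0.2  0.2  1.2] turn -179.8
top 0.125 81 187.9733039465972 197.66922495560277 192.96396242198102 0.007058590026711387
top 0.14 83 188.49669537458738 197.42577540318436 193.01869613973346 0.0072457447500398064
wrist 0.125 105 187.70773166860542 195.4134775080396 190.37146210720013 0.00792748751600647
wrist 0.14 121 188.20083773994665 192.20339763360798 189.9700462573484 0.007790878823738356
[[219 218 220 221 238 200  79  85  92  83  99 230 332 333 335 336 336 334]
 [333 332 332 332 332 272 111  86  86  86  93 159 310 337 336 338 333 334]
 [326 330 330 330 331 310 170  76  83  78  87 116 258 329 332 330 331 329]
 [331 332 334 335 332 324 228  87  86  87  91 102 216 324 332 330 333 330]
 [334 337 335 336 337 332 280 111  96 106 105 120 158 300 329 331 331 332]
 [339 338 338 337 340 340 320 182 104 103  99  99 115 253 331 334 332 333]
 [332 333 336 336 334 334 320 209  98  82  81  78 114 262 331 331 330 330]
 [329 332 329 332 332 334 334 300 198 125 110 153 257 323 328 331 327 327]
 [334 335 336 337 335 335 335 333 331 317 311 317 324 327 330 323 324 327]]
```

The bar is gripped (gap 0.205, about 17 mm). The tongue lies at 192.9° and the knob jar at 13.1°, consistent with the handle's 49.1° minus 36°. That means a turn of about +179.7° in the world frame, which is negative about tool z.

{"method": "servo_tool", "body": {
  "rows": [
    [[0,0,0],-1,-1],
    [[0,0,0],-4,-1],
    [[0,0,0],-9,-1],
    [[0,0,0],-15,-1],
    [[0,0,0],-21,-1],
    [[0,0,0],-27,-1],
    [[0,0,0],-33,-1],
    [[0,0,0],-39,-1]
  ]
}}

```text
t: 12.15
tcp_pos: [0.5331, 0.1995, 0.3142]
tool_rot: [0.716, 0.698, -0.002, -0.001]
force: [-1.4, 1.7, 0.6]
finger_gap: 0.201
```

```bash
python3 - <<'E'
from h import *
goal(.533,.1995,.314,138.9)
E
```

```text
t 12.15 tcp [0.5331 0.1995 0.3142] yaw -1.5 gap 0.201 F [-1.4  1.7  0.6] tilt [-0.0035 -0.0012 -1.    ]
shift [-0.1 -0.1  0.2] turn -140.4
```

{"method": "servo_tool", "body": {
  "rows": [
    [[0,0,0],-5,-1],
    [[0,0,0],-11,-1],
    [[0,0,0],-17,-1],
    [[0,0,0],-23,-1],
    [[0,0,0],-29,-1],
    [[0,0,0],-35,-1],
    [[0,0,0],-41,-1],
    [[0,0,0],-47,-1]
  ]
}}

```text
t: 12.95
tcp_pos: [0.5332, 0.1997, 0.3142]
tool_rot: [0.376, 0.927, -0.001, -0.001]
force: [-0.3, 1.4, 0.7]
finger_gap: 0.201
```

{"method": "servo_tool", "body": {
  "rows": [
    [[0,0,0],-5,-1],
    [[0,0,0],-11,-1],
    [[0,0,0],-17,-1],
    [[0,0,0],-23,-1],
    [[0,0,0],-29,-1],
    [[0,0,0],-35,-1],
    [[0,0,0],-41,-1],
    [[0,0,0],-47,-1]
  ]
}}

```text
t: 13.75
tcp_pos: [0.5333, 0.1999, 0.3142]
tool_rot: [-0.027, 1.0, -0.0, -0.001]
force: [-1.1, 1.9, 0.6]
finger_gap: 0.202
```

```bash
python3 - <<'E'
from h import *
goal(.533,.1995,.314,138.9)
E
```

```text
t 13.75 tcp [0.5333 0.1999 0.3142] yaw 93.1 gap 0.202 F [-1.1  1.9  0.6] tilt [-1.5e-03 -8.0e-04 -1.0e+00]
shift [ 0.3 -0.4  0.2] turn -45.8
```

{"method": "servo_tool", "body": {
  "rows": [
    [[0,0,0],-6,-1],
    [[0,0,0],-13,-1],
    [[0,0,0],-20,-1],
    [[0,0,0],-27,-1],
    [[0,0,0],-34,-1],
    [[0,0,0],-40,-1],
    [[0,0,0],-44,-1],
    [[0,0,0],-45.8,-1]
  ]
}}

```text
t: 14.55
tcp_pos: [0.5331, 0.2002, 0.3142]
tool_rot: [-0.415, 0.91, 0.0, -0.001]
force: [-2.5, 2.4, 0.7]
finger_gap: 0.202
```

{"method": "servo_tool", "body": {
  "rows": [
    [[0,0,0],0,-1],
    [[0,0,0],0,-1],
    [[0,0,0],0,-1]
  ]
}}

```text
t: 14.85
tcp_pos: [0.5331, 0.2002, 0.3142]
tool_rot: [-0.415, 0.91, 0.0, -0.0]
force: [-2.7, 2.1, -0.2]
finger_gap: 0.202
```

```bash
cat > chk.py <<'E'
from h import *
goal(.533,.1995,.314,138.9)
c=np.array([.5327,.1990])
for n in("top","scene"):
    s=snapshot(n); p=pts(s); cv2.imwrite(f"pics/{n}9.png",s["image"])
    d=p[...,:2]-c; r=np.hypot(d[...,0],d[...,1]); a=np.degrees(np.arctan2(d[...,1],d[...,0]))%360
    m=(r>.05)&(r<.11)&(p[...,2]>.113)&(p[...,2]<.124)
    for k in range(5):
        w=192.9+72*k; mm=m&(abs((a-w+180)%360-180)<25); q=p[mm]
        if len(q)>60:
            ctr,R_=cv2.minEnclosingCircle(q[:,:2].astype(np.float32)); e=np.array(ctr)-c
            print(n,k,len(q),np.round(ctr,4),round(R_,4),"ang",round(float(np.degrees(np.arctan2(e[1],e[0]))%360),1),"r",round(float(np.hypot(*e)),4))
    q=p[(r>.05)&(r<.11)&(p[...,2]>.128)&(p[...,2]<.147)&(abs(a-192.9)<15)]
    if len(q): ctr,R_=cv2.minEnclosingCircle(q[:,:2].astype(np.float32)); e=np.array(ctr)-c; print("ball",len(q),np.round(ctr,4),R_,np.degrees(np.arctan2(e[1],e[0]))%360)
    I=s["image"].astype(int).sum(2)
    m=(r>.13)&(r<.155)&(p[...,2]<.02)&(a>175)&(a<212)&(I<180)
    if m.sum(): print("tongue",m.sum(),a[m].min(),a[m].max(),np.median(a[m]))
E
python3 chk.py
```

```text
t 14.85 tcp [0.5331 0.2002 0.3142] yaw 139.0 gap 0.202 F [-2.7  2.1 -0.2] tilt [-9.e-04 -3.e-04 -1.e+00]
shift [ 0.6 -0.4  0.2] turn 0.1
top 0 180 [0.4554 0.1728] 0.0228 ang 198.7 r 0.0816
top 1 539 [0.5255 0.1192] 0.0242 ang 264.9 r 0.0801
top 2 300 [0.606  0.1673] 0.0241 ang 336.6 r 0.0798
ball 8 [0.4562 0.1715] 0.004619812127202749 199.80333521492682
tongue 132 188.2859518083128 197.29909955372904 192.9298861056769
scene 1 216 [0.5292 0.1163] 0.0273 ang 267.6 r 0.0827
scene 2 249 [0.6072 0.1671] 0.028 ang 336.8 r 0.0811
scene 3 249 [0.587  0.2597] 0.0262 ang 48.2 r 0.0814
scene 4 216 [0.4928 0.2662] 0.0272 ang 120.7 r 0.0782
```

View pics/top9.png

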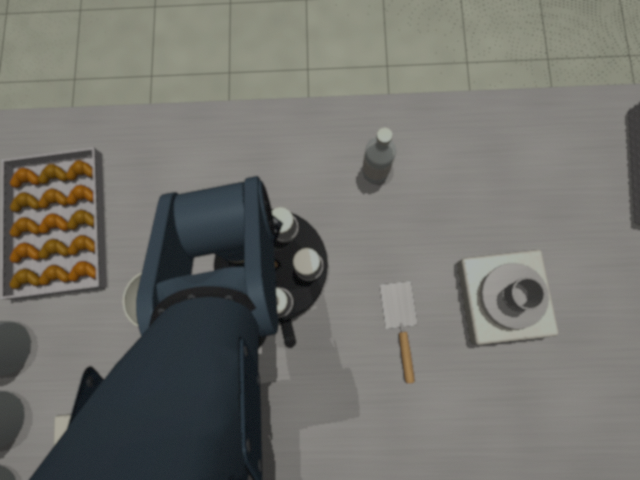

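Top view: the turn is done. Two free jars sit at 264.9° and 336.6°, which puts the front holder at about 192.8°; the tongue is at (288,330) and the arm partly hides the front jar. I'll check that jar directly with the wrist camera.

```bash
python3 - <<'E'
from h import *
s=snapshot("wrist"); p=pts(s); cv2.imwrite("pics/w9.png",s["image"])
c=np.array([.5327,.1990]); d=p[...,:2]-c; r=np.hypot(d[...,0],d[...,1]); a=np.degrees(np.arctan2(d[...,1],d[...,0]))%360
for n,lo,hi in(("lid",.113,.124),("ball",.126,.147)):
    q=p[(r>.04)&(r<.115)&(p[...,2]>lo)&(p[...,2]<hi)&(abs(a-192.9)<20)]
    if len(q): ctr,R_=cv2.minEnclosingCircle(q[:,:2].astype(np.float32)); e=np.array(ctr)-c; print(n,len(q),np.round(ctr,4),round(R_,4),np.degrees(np.arctan2(e[1],e[0]))%360,np.hypot(*e),np.median(q[:,2]))
E
```

```text
lid 8573 [0.4549 0.1815] 0.0248 192.65824419648513 0.07969262647390886 0.11870762114133143
ball 2979 [0.4552 0.1815] 0.011 192.73164311985764 0.07940981699805608 0.14063848335815243
```

View pics/w9.png

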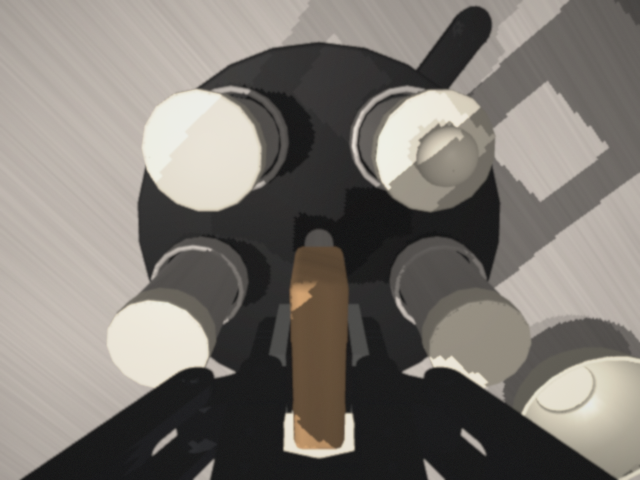

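The knob jar (437,150) stands in line with the tongue (475,25): 192.7° against 192.9°. The jars are upright in their holders and the bar is gripped, so I'm handing in.

```bash
python3 -c "
from station import *
print(sign_off())"
```

```text
the job is handed in; nothing more can be done
None
```

The seasoning station is ready, and I handed the job in at about 15 s of the 58 s allowed.

- **Cup:** It stands upright on the scale. Its rim centre is within 1 mm of the pan's centre, and the pan had sunk about 3 mm.
- **Carousel:** I gripped the centre handle and turned the carousel about +180° in one grip. In the wrist view the knob jar is at 192.7° and the tongue, measured from the top camera, at 192.9°, about 0.3 mm apart. The handle is still gripped at 60 N.
- **Jars:** The wrist view shows four jars, the knob jar among them, standing in their holders. The fifth was hidden under the gripper there, but the scene camera found lids at all four places other than the front.
- **Bystanders:** I touched none of them. The oil bottle and the spatula looked unmoved in the last top view; the arm partly hid the bowl there.
- **Disagreement:** The top camera's direct reading of the front jar (about 199°) disagreed, because the arm partly hid it. I relied on the clear wrist view and on two unobstructed jars, which put the front holder at about 192.8°.

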